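# Clamp the spice grinder's bowl and pulse it by its bayonet lid

## Task

Give the peppercorns in the spice grinder's bowl a pulse. First turn the clamp ring fully home by its lever, clockwise seen from above, so that the bowl cannot spin; then put the lid on with its two lugs down through the notches, turn it clockwise against its return spring to the pulse position, half-way to the lock (pointers at the single raised ribs, well short of the lock click), and hold it there. Finish still gripping the lid at the pulse position, with the other things on the worktop left where they are.

Things in the scene. Friction and masses are not known exactly. Their poses are not given: they have to be found in the camera images.
- grinder: Spice grinder fixed on the worktop: round black motor base, 122 mm wide, with a steel bowl 100 mm across in its top. Origin under its centre, z up. The flat rim is at z 118 mm; its mouth, 68 mm wide, has a 5 mm thick inward lip with two entry notches along the grinder's own +x and -x, each 14 mm wide and reaching out to radius 40.5 mm. Under the lip a 9.5 mm high channel takes the lid's lugs.
- bowl_rim (a point): Centre of the bowl's mouth at rim height. Raised black marks on the rim, 47 mm out, on both sides: a dot at each notch; one rib 37.5 deg (0.65 rad) clockwise from the dot = pulse position; two ribs side by side about 75 deg (1.31 rad) = lock. There a sprung ball in the channel wall clicks in behind each lug; it is first felt at about 51 deg.
- grinder_lid: Loose lid, upright on the worktop, 0.09 to 0.18 kg. Origin under its centre, z up, x along its grip bar. Skirt 64 mm wide, 14 mm high, 2 mm chamfer, with two lugs along +x and -x: 10 mm wide, out to radius 38.5 mm, z 2.5 to 7.5 mm. Metal flange 86 mm wide, z 14 to 19 mm, rests on the rim: seated, the lid's origin is 104 mm above the grinder's.
- lid_grip (a point): Centre of the top of the lid's black grip bar, 51 mm above the lid's origin; bar 50 mm long (lid's x), 14 mm thick (lid's y), its flat sides from 25 to 51 mm above the origin; metal pointers on the flange at its ends. The lid goes in either way round, its x along the grinder's x (3 deg of play), 2 mm clear all round, and is then turned clockwise seen from above (its yaw falls).
- clamp_ring (a joint): Captive black clamp ring round the foot of the bowl, turning about the grinder's axis: rad, 0 = slack, grows clockwise seen from above, 0.9 = home against its stop. It is stiff (0.25 N m friction) and stays where it is left.
- clamp_lever (a point): Centre of the top edge of the clamp ring's lever: an upright black fin 12 mm thick, standing out radially from 59 to 92 mm from the grinder's axis, 73 to 107 mm above the worktop. This point is 77 mm from the axis and moves with the ring. In the grinder's frame the lever points at 215 deg minus the ring's angle, so towards the robot.
- pulse_ring (a joint): Sprung switch ring inside the bowl's channel, pushed round by the lid's lugs. rad, 0 = at rest, grows clockwise. The lugs meet it after about 0.07 rad, so it reads the lid's clockwise angle from the notches less about 0.07: 0.59 at the pulse position, about 1.2 locked. Its spring resists with 0.08 N m at first, 0.16 at the pulse position, and turns a released lid back.
- pepper_jar: Bystander: small glass spice jar, 45 mm across, 53 mm high; origin under its centre. It and the lid may stand to the right or the left of the grinder.
- lemon: Bystander: lemon, 78x55x56 mm; origin under its centre.
- garlic: Bystander: garlic bulb, 60 mm; origin under its centre.
- mug: Bystander: mug, 81 mm across, 101 mm high; origin under its centre.
- moka_pot: Bystander: moka pot, 98x155x174 mm, behind the grinder; origin under its centre.
- tall_jar: Bystander: slim glass jar, 47 mm across, 85 mm high; origin under its centre.
- tin: Bystander: low food tin, 75 mm across, 58 mm high; origin under its centre.
- scissors: Bystander: kitchen scissors lying flat, 206x84x11 mm; origin under its centre.
Not all that is in view belongs to the job. Leave any turquoise look-alike of the grinder_lid alone.

How it is judged:
By the outcome, as a careful person would: the job done as asked, in the order asked, and still so for the second after the job is handed in, while the arm keeps its last pose, push and grip.
It also fails if it takes over 54 s, if anything falls off the work surface, if the arm or the gripper's body presses on something with over 40 N, if the wrist force passes 120 N, or if a joint passes its speed limit or range.

## Robot

A 6-joint arm with a two-finger parallel gripper is mounted at the origin on a cart in front of the work surface, level with it; the furniture and walls round the work are solid. World frame = base frame: x ahead of the robot, y to its left, z up, the work surface at z = 0. Lengths are in m, angles in rad, forces in N, time in s.
With the tool pointing down it reaches from about 0.35 to 0.85 m from the base axis. Payload 8.1 kg.
Tool frame: the origin (TCP) lies between the finger pads; the fingertips stand 19 mm ahead of it and the grasp point (between the pads) is the TCP; z points along the fingers, y is the line along which they close (so a half turn about z gives the same grasp; the last joint's range is limited). The gripper opens to 93 mm and grips with 3 to 60 N. Pads are 15 mm wide; open, the fingers measure 128 mm over their backs; the gripper's body (75 mm by 188 mm) begins 65 mm behind the grasp point.
Start: joints at [-1.397, 0.13, 1.488, -0, 1.523, -0.085], TCP at [0.154, -0.58, 0.238] pointing down, gripper open.
Joint ranges: [-2.96, 2.96], [-0.89, 2.26], [0.02, 2.5], [-1.34, 4.48], [0, 2.73], [-2.66, 2.66]. Speed limits (rad/s): [2.39, 2.39, 2.79, 3.14, 3.14, 3.14].

## Interface

Orientations are given as a unit quaternion [w, x, y, z].
In Python, from station import get_obs, get_image, camera_model, job_done gives the robot as it stands. The module is installed in compiled form; this text tells all that it offers.
- The arm moves only by the tool apply_moves, never from a script. Its argument "motion" is a list of rows, each an object of numbers: "ax", "ay", "az": the turn, a rotation vector about the tool's x, y, z in rad; "tx", "ty", "tz": the shift along the tool's x, y, z in units of 50 mm (1.0 is 50 mm); "fingers": the opening, from -1 (shut) to 1 (fully open). In form: [{"ax": .., "ay": .., "az": .., "tx": .., "ty": .., "tz": .., "fingers": ..}, ...]. A call has 1 to 5 rows; each row shifts and turns the commanded pose from where the row before left it, along the tool's axes as they then stand; what a row does not reach is not made up. A row lasts 1/10 s, in which the tool goes at most 50 mm and 8.59 degrees, less where a joint would pass 70% of its speed; a pose out of reach is approached as far as the arm can. A call is refused whole if a number of a shift passes 1 or a number of a turn 0.15, either way. A call with a gripper value outside its range is refused whole. The fingers move at their own pace and stop on an object; the grip force is fixed at half the most. Time passes only in rows, so rows that do not move let the fingers close. It gives the time, the measured TCP pose, the force, the opening and the grip force at its end, in the units of the state.
- get_obs(): the state, without advancing time (a new reading comes with each control period).
- get_image(name): name is "side" or "top"; returns (picture, depth): 480x640x3 uint8, blue, green, red; 480x640 float32, m along the optical axis (not along the pixel's ray), 0 where there is no reading.
- camera_model(name): a dict with "fovy" (degrees; the focal length in pixels is half the picture's height over the tangent of half this angle, whatever the lens; pixels are square), "cx", "cy" (the principal point, pixels), "distortion" ([k1, k2, p1, p2, k3] as OpenCV has them; the pictures are not rectified), "rvec" (rotation vector, rad) and "tvec" (3), from world to camera coordinates, as OpenCV has them. Camera axes: x right, y down, z forward; pixel columns grow to the right and rows downward; lengths in m; the calibration is good to about 2 mm. A picture is of the moment at which its call begins. camera_model takes no time and is no camera call.
- job_done(): hands the job in; it is judged then, once.
The state is a dict: "t": time; "joint_positions": joint angles; "joint_vel": joint speeds; "joint_torque": joint torques, N m; "tcp_pos": TCP position; "eef_rot": TCP orientation; "wrist_force": force on the tool from outside, world axes, zero at the start; "moment": the same for the moment, N m; "gripper_width": opening from 0.0 (shut) to 1.0 (fully open); "grasp_force": force on a finger pad.
Only numpy, scipy, OpenCV 4.12 (cv2) and the standard library are available. Lean on these libraries where they do the work, as an engineer would, in place of code of your own. Each camera call takes 0.05 s, during which the arm holds its last target. There are 200 camera calls.

## Working session

There is one attempt and no reset: what is moved stays moved. The work goes in short steps, Python scripts to look and compute and a tool call to move; the robot and the scene stay as the last step left them, time stands still between calls to the robot, and variables do not carry over. Pictures are saved under pics/ and viewed, at most 10 in all, crops included, and the job is handed in when it is done.

Besides the shell and the picture viewer there is one more tool, called by a JSON object that holds its "fn" and its "kwargs". apply_moves: Moves the arm, as the interface text tells. Its arguments: {"type":"object","properties":{"motion":{"type":"array"}},"required":["motion"]}

```bash
mkdir -p pics; cat > h.py <<'E'
import numpy as np, cv2
from station import *
def cam(n):
    m=camera_model(n); f=240/np.tan(np.radians(m["fovy"])/2)
    K=np.array([[f,0,m["cx"]],[0,f,m["cy"]],[0,0,1.]]); R=cv2.Rodrigues(np.array(m["rvec"],float))[0]
    return K,np.array(m["distortion"],float),R,np.array(m["tvec"],float).ravel()
def rays(n,px):
    K,d,R,t=cam(n); u=cv2.undistortPoints(np.array(px,float).reshape(-1,1,2),K,d).reshape(-1,2)
    return np.c_[u,np.ones(len(u))]@R, -R.T@t
def plane(n,px,z):
    D,o=rays(n,px); return o+D*((z-o[2])/D[:,2])[:,None]
def depthpt(n,px,dep):
    D,o=rays(n,px); return o+D*np.array([dep[int(round(v)),int(round(u))] for u,v in px])[:,None]
def proj(n,P):
    K,d,R,t=cam(n); return cv2.projectPoints(np.array(P,float).reshape(-1,1,3),cv2.Rodrigues(R)[0],t,K,d)[0].reshape(-1,2)
E
python3 - <<'E'
from h import *
for n in("top","side"):
    im,d=get_image(n); cv2.imwrite(f"pics/{n}0.png",im); np.save(n+"0.npy",d)
    K,dd,R,t=cam(n); print(n,K[0,0],-R.T@t,R[2])
o=get_obs(); print(o)
E
```

```text
top 476.2647706496422 [ 0.43973731 -0.06573063  1.46198396] [ 0.03984403  0.01899615 -0.99902532]
side 448.68214523389355 [ 0.4851821  -1.19161892  1.13894552] [ 0.02640541  0.73975335 -0.67235983]
{'t': 0.1, 'joint_positions': array([-1.39740210e+00,  1.31079865e-01,  1.48915940e+00,  2.41358668e-05,
        1.52303845e+00, -8.53771956e-02]), 'joint_vel': array([-0.00153371, -0.00090782, -0.00135327,  0.00136229, -0.0010449 ,
       -0.00134586]), 'joint_torque': array([ 5.32853464e-04, -5.61340213e+01, -4.93095911e+01,  7.70772435e-02,
        2.90723308e-02, -4.09597305e-05]), 'tcp_pos': array([ 0.15349411, -0.57952666,  0.23670183]), 'eef_rot': array([-8.42242903e-04,  9.91641063e-01,  1.29024384e-01, -2.50244407e-05]), 'wrist_force': array([ 0.93820867, -0.7140882 , -0.07180907]), 'moment': array([ 0.03606126, -0.02491528,  0.00233393]), 'grasp_force': 0.0, 'gripper_width': 0.9993013284624408}
```

View pics/top0.png

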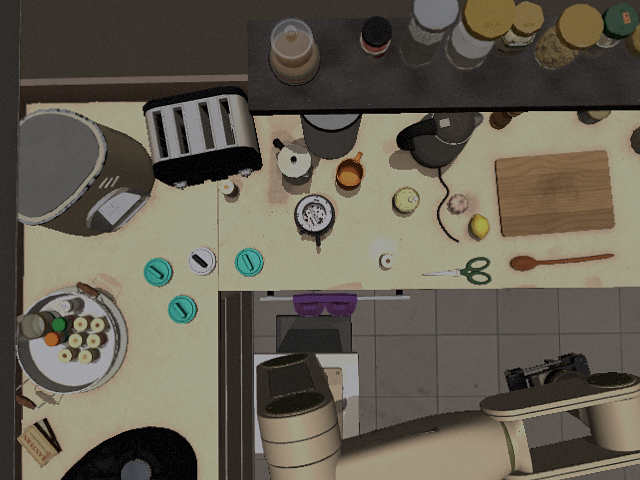

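View pics/side0.png

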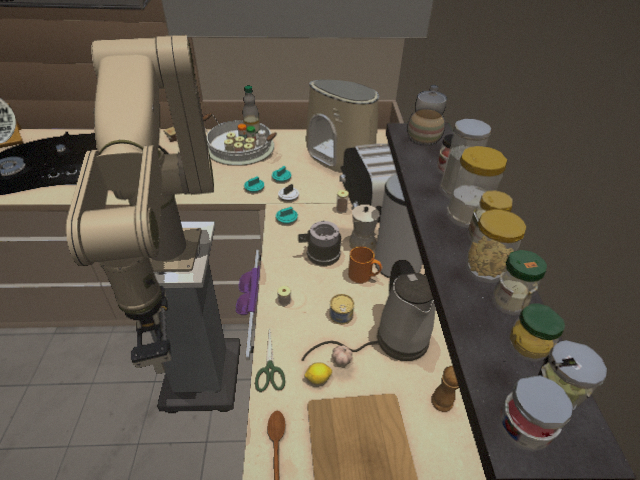

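The top view shows the grinder at (315,215) with its lever near (318,240). The white-flanged lid is at (202,262). Turquoise look-alikes are at (158,271), (182,309) and (249,262). The lid with a metal flange and black bar at (202,262) fits the description; I'll confirm it in an enlarged crop.

```bash
python3 - <<'E'
from h import *
im=cv2.imread("pics/top0.png")
a=cv2.resize(im[185:255,280:350],(560,560)[::1],interpolation=cv2.INTER_CUBIC)[:, :400+160]
b=cv2.resize(im[242:282,182:222],(240,240),interpolation=cv2.INTER_CUBIC)
c=np.zeros((560,800,3),np.uint8); c[:,:560]=a; c[:240,560:]=b
s=cv2.imread("pics/side0.png"); c[250:490,560:]=cv2.resize(s[215:269,296:350],(240,240),interpolation=cv2.INTER_CUBIC)
cv2.imwrite("pics/crop1.png",c)
d=np.load("top0.npy")
px=[(202,250),(202,262),(212,268),(249,262),(315,240),(318,240),(300,205),(315,197),(315,215),(260,300),(230,240),(387,261)]
for p,q in zip(px,depthpt("top",px,d)): print(p,q.round(4))
E
```

```text
(202, 250) [0.4682 0.31   0.0222]
(202, 262) [0.4319 0.3035 0.0471]
(212, 268) [0.4132 0.2808 0.0167]
(249, 262) [0.4306 0.1635 0.0423]
(315, 240) [ 0.4958 -0.0335  0.0043]
(318, 240) [ 0.4918 -0.0443  0.1054]
(300, 205) [0.5907 0.0054 0.1218]
(315, 197) [ 0.6128 -0.0373  0.1228]
(315, 215) [ 0.5647 -0.0361  0.0907]
(260, 300) [ 0.2999  0.1591 -0.1596]
(230, 240) [0.4984 0.2276 0.0062]
(387, 261) [ 0.4298 -0.2461  0.0547]
```

View pics/crop1.png

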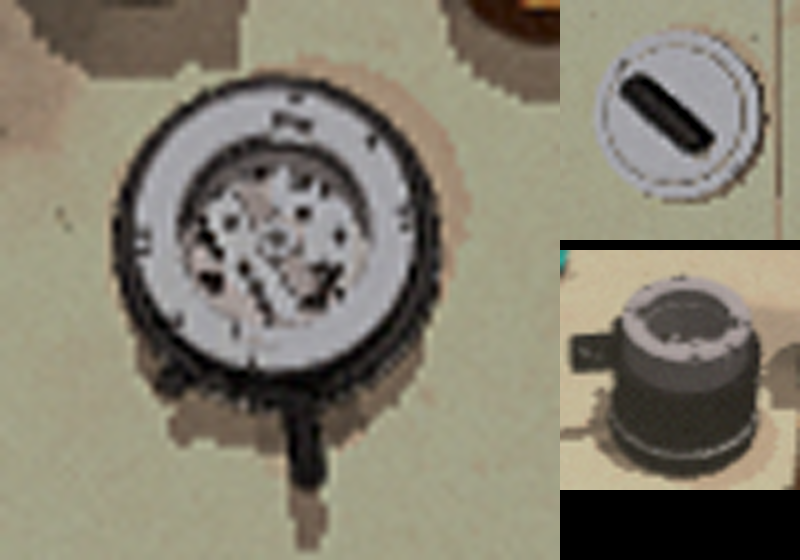

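The crop confirms the lid at (202,262): white metal flange and black bar. On the grinder, the crop shows dots at (295,97) and (252,360), single ribs at (371,140) and (178,320), double ribs at (404,218) and (142,242), and the lever tip at (308,485). Next I measure them.

```bash
python3 - <<'E'
from h import *
im=cv2.imread("pics/top0.png"); d=np.load("top0.npy")
c2p=lambda p:[(p[0]+.5)/8-.5+280,(p[1]+.5)/8-.5+185]
M={k:plane("top",[c2p(p)],.118)[0] for k,p in dict(d1=(295,97),d2=(252,360),r1=(371,140),r2=(178,320),l1=(404,218),l2=(142,242)).items()}
P=np.array(list(M.values()));
cen=np.mean(P,0); print("cen marks",cen)
for k,v in M.items(): e=v-cen; print(k,np.hypot(*e[:2]).round(4),np.degrees(np.arctan2(e[1],e[0])).round(1))
g=cv2.cvtColor(im,cv2.COLOR_BGR2HSV)
# rim outer by light low-sat mask
m=((g[...,1]<40)&(g[...,2]>110)).astype(np.uint8)
def comp(x0,y0,x1,y1):
    q=np.zeros_like(m); q[y0:y1,x0:x1]=m[y0:y1,x0:x1]; cs=cv2.findContours(q,cv2.RETR_EXTERNAL,cv2.CHAIN_APPROX_NONE)[0]; return max(cs,key=cv2.contourArea).reshape(-1,2)
for nm,b,z in(("rim",(290,190,338,238),.118),("flange",(186,246,218,278),.019)):
    c=comp(*b); w=plane("top",cv2.convexHull(c).reshape(-1,2),z)[:,:2]; print(nm,cv2.minEnclosingCircle(w.astype(np.float32)),cv2.fitEllipse(w.astype(np.float32)))
# bar
q=np.zeros_like(m); q[250:274,190:214]=(im.max(2)[250:274,190:214]<75)
n,l,s,ce=cv2.connectedComponentsWithStats(q); print(s,ce)
i=1+np.argmax(s[1:,4]); ys,xs=np.where(l==i); w=plane("top",np.c_[xs,ys],.051)[:,:2].astype(np.float32)
print("bar",cv2.minAreaRect(w)); e=w-w.mean(0); u=np.linalg.svd(e)[2][0]; print(w.mean(0),np.degrees(np.arctan2(u[1],u[0])))
# lever by depth
yy,xx=np.mgrid[225:255,300:335]; pp=np.c_[xx.ravel(),yy.ravel()]; W=depthpt("top",pp,d); r=np.hypot(*(W-cen)[:,:2].T)
k=(W[:,2]>.095)&(W[:,2]<.115)&(r>.062)&(r<.095); L=W[k]; print("lever",k.sum(),L.mean(0),np.degrees(np.arctan2(*(L.mean(0)-cen)[[1,0]])),r[k].min(),r[k].max())
w=plane("top",pp[k],.107)[:, :2]; print(w.mean(0), np.degrees(np.arctan2(*(w.mean(0)-cen[:2])[::-1])))
# side check
D=np.load("side0.npy"); print(proj("side",[[*cen[:2],.118]]),proj("side",[[.4319,.3035,.051]]))
yy,xx=np.mgrid[0:480,0:640]; pp=np.c_[xx.ravel(),yy.ravel()][::1]; W=depthpt("side",pp[D.ravel()>0],D)
for nm,c0,lo,hi,R in(("rimS",cen,.112,.125,.056),("barS",np.array([.4319,.3035]),.043,.058,.04)):
    k=(np.hypot(W[:,0]-c0[0],W[:,1]-c0[1])<R)&(W[:,2]>lo)&(W[:,2]<hi); print(nm,k.sum(),W[k].mean(0),cv2.minAreaRect(W[k][:,:2].astype(np.float32)))
E
```

```text
cen marks [ 0.56725172 -0.0332397   0.118     ]
d1 0.0477 -9.7
d2 0.0469 170.1
r1 0.0468 -47.9
r2 0.0466 132.9
l1 0.0463 -85.6
l2 0.0468 94.8
rim ((0.567280113697052, -0.033337850123643875), 0.04966743662953377) ((0.5673060417175293, -0.03323803097009659), (0.09782565385103226, 0.09861446171998978), 93.5397720336914)
flange ((0.4397566616535187, 0.31866827607154846), 0.0486040860414505) ((0.43824511766433716, 0.31817519664764404), (0.08604168891906738, 0.095583975315094), 138.30226135253906)
[[     0      0    640    480 307103]
 [   213    253      1      1      1]
 [   192    254     16     14     94]
 [   211    270      2      2      2]] [[319.53779351 239.49331332]
 [213.         253.        ]
 [199.45744681 260.54255319]
 [211.5        270.5       ]]
bar ((0.4361635148525238, 0.3101949393749237), (0.051907189190387726, 0.01634873077273369), 50.07752227783203)
[0.43632013 0.31006828] -128.80309
lever 49 [ 0.49117417 -0.04334561  0.10536663] -172.43330155903197 0.062362446623478396 0.09098465070432017
[ 0.49110992 -0.04337191] -172.42017206214516
[[323.80129977 229.37619813]] [[286.64646307 187.45113071]]
rimS 265 [ 0.56645153 -0.03767248  0.11610212] ((0.5660380721092224, -0.035720616579055786), (0.09862873703241348, 0.1015268862247467), 41.63390350341797)
barS 31 [0.43648055 0.3108956  0.04726335] ((0.43346071243286133, 0.31131619215011597), (0.052258189767599106, 0.01826338842511177), 47.6916389465332)
```

{"fn": "apply_moves", "kwargs": {"motion": [{"az":0.126,"tx":0.2,"ty":-0.25,"fingers":1},{"tx":0.5,"ty":-0.6,"fingers":1},{"tx":0.55,"ty":-0.66,"fingers":1},{"tx":0.55,"ty":-0.66,"fingers":1},{"tx":0.55,"ty":-0.66,"fingers":1}]}}

```text
invalid input
```

{"fn": "apply_moves", "kwargs": {"motion": [{"tx":0.55,"ty":-0.66,"fingers":1},{"tx":0.55,"ty":-0.66,"fingers":1},{"tx":0.55,"ty":-0.66,"fingers":1},{"tx":0.55,"ty":-0.66,"fingers":1},{"tx":0.55,"ty":-0.66,"fingers":1}]}}

```text
invalid input
```

{"fn": "apply_moves", "kwargs": {"motion": [{"tx":0.55,"ty":-0.66,"fingers":1},{"tx":0.55,"ty":-0.66,"fingers":1},{"tx":0.55,"ty":-0.66,"fingers":1},{"tx":0.55,"ty":-0.66,"fingers":1},{"tx":0.2,"ty":-0.2,"fingers":1}]}}

```text
invalid input
```

```bash
cat >> h.py <<'E'
from scipy.spatial.transform import Rotation
def go(x,y,z,th):
    o=get_obs(); w=o["eef_rot"]; R=Rotation.from_quat([w[1],w[2],w[3],w[0]]).as_matrix()
    t0=np.degrees(np.arctan2(R[1,0],R[0,0])); th=np.radians(th)
    d=np.array([x,y,z])-o["tcp_pos"]; c,s=np.cos(th),np.sin(th)
    print("t %.2f"%o["t"],"pos",o["tcp_pos"].round(4),"th %.2f"%t0,"tilt",R[:2,2].round(3),"q",np.round(o["joint_positions"],2),"F",o["wrist_force"].round(1),"M",o["moment"].round(2),"g",round(o["gripper_width"]*93,1),round(o["grasp_force"],1))
    print("az %.3f"%np.radians(t0-np.degrees(th)),"tx %.3f ty %.3f tz %.3f (after turn)"%((c*d[0]+s*d[1])*20,(s*d[0]-c*d[1])*20,-d[2]*20))
E
python3 -c "
from h import *
go(.488,-.0439,.093,7.6)"
```

```text
t 0.10 pos [ 0.1535 -0.5795  0.2367] th 14.83 tilt [-0.     0.002] q [-1.4   0.13  1.49  0.    1.52 -0.09] F [ 0.9 -0.7 -0.1] M [ 0.04 -0.02  0.  ] g 92.9 0.0
az 0.126 tx 8.048 ty -9.734 tz 2.874 (after turn)
```

The rows probably need every key.

{"fn": "apply_moves", "kwargs": {"motion": [{"ax":0,"ay":0,"az":0.126,"tx":0.2,"ty":-0.25,"tz":0,"fingers":1},{"ax":0,"ay":0,"az":0,"tx":0.5,"ty":-0.6,"tz":0,"fingers":1},{"ax":0,"ay":0,"az":0,"tx":0.55,"ty":-0.66,"tz":0,"fingers":1},{"ax":0,"ay":0,"az":0,"tx":0.55,"ty":-0.66,"tz":0,"fingers":1},{"ax":0,"ay":0,"az":0,"tx":0.55,"ty":-0.66,"tz":0,"fingers":1}]}}

```text
t: 0.6
tcp_pos: [0.2499, -0.4216, 0.2371]
eef_rot: [-0.0, 0.998, 0.066, -0.0]
wrist_force: [0.7, -0.2, 0.3]
gripper_width: 1.0
grasp_force: 0.0
```

{"fn": "apply_moves", "kwargs": {"motion": [{"ax":0,"ay":0,"az":0,"tx":0.55,"ty":-0.66,"tz":0,"fingers":1},{"ax":0,"ay":0,"az":0,"tx":0.55,"ty":-0.66,"tz":0,"fingers":1},{"ax":0,"ay":0,"az":0,"tx":0.55,"ty":-0.66,"tz":0,"fingers":1},{"ax":0,"ay":0,"az":0,"tx":0.55,"ty":-0.66,"tz":0,"fingers":1},{"ax":0,"ay":0,"az":0,"tx":0.55,"ty":-0.66,"tz":0,"fingers":1}]}}

```text
t: 1.1
tcp_pos: [0.3644, -0.2398, 0.2374]
eef_rot: [-0.0, 0.998, 0.066, -0.0]
wrist_force: [-0.0, -0.7, 0.1]
gripper_width: 1.001
grasp_force: 0.0
```

```bash
python3 -c "
from h import *
go(.488,-.0439,.093,7.6)"
```

```text
t 1.10 pos [ 0.3644 -0.2398  0.2374] th 7.59 tilt [-0.  0.] q [-0.7  -0.33  1.92  0.    1.55  0.74] F [-0.  -0.7  0.1] M [-0.03 -0.01  0.02] g 93.1 0.0
az -0.000 tx 2.969 ty -3.557 tz 2.888 (after turn)
```

{"fn": "apply_moves", "kwargs": {"motion": [{"ax":0,"ay":0,"az":0,"tx":0.55,"ty":-0.66,"tz":0,"fingers":1},{"ax":0,"ay":0,"az":0,"tx":0.55,"ty":-0.66,"tz":0,"fingers":1},{"ax":0,"ay":0,"az":0,"tx":0.55,"ty":-0.66,"tz":0,"fingers":1},{"ax":0,"ay":0,"az":0,"tx":0.55,"ty":-0.66,"tz":0,"fingers":1},{"ax":0,"ay":0,"az":0,"tx":0.55,"ty":-0.66,"tz":0,"fingers":1}]}}

```text
t: 1.6
tcp_pos: [0.4789, -0.058, 0.2374]
eef_rot: [0.0, 0.998, 0.066, -0.0]
wrist_force: [-0.1, -1.0, 0.5]
gripper_width: 1.003
grasp_force: 0.0
```

{"fn": "apply_moves", "kwargs": {"motion": [{"ax":0,"ay":0,"az":0,"tx":0.22,"ty":-0.26,"tz":0.3,"fingers":1},{"ax":0,"ay":0,"az":0,"tx":0,"ty":0,"tz":0.6,"fingers":1},{"ax":0,"ay":0,"az":0,"tx":0,"ty":0,"tz":0.6,"fingers":1},{"ax":0,"ay":0,"az":0,"tx":0,"ty":0,"tz":0.3,"fingers":1},{"ax":0,"ay":0,"az":0,"tx":0,"ty":0,"tz":0,"fingers":1}]}}

```text
t: 2.1
tcp_pos: [0.4856, -0.0451, 0.1449]
eef_rot: [-0.001, 0.998, 0.066, -0.003]
wrist_force: [0.4, -0.4, 0.4]
gripper_width: 0.999
grasp_force: 0.0
```

```bash
python3 - <<'E'
from h import *
go(.488,-.0439,.093,7.6)
s,d=get_image("side"); t,dt=get_image("top")
c=np.hstack([cv2.resize(s[190:270,270:350],(400,400),interpolation=cv2.INTER_CUBIC),cv2.resize(t[190:270,275:355],(400,400),interpolation=cv2.INTER_CUBIC)])
cv2.imwrite("pics/lever1.png",c)
E
```

```text
t 2.10 pos [ 0.4856 -0.0451  0.1449] th 7.60 tilt [-0.005  0.001] q [-0.2  -0.11  1.9  -0.    1.35  1.24] F [ 0.4 -0.4  0.4] M [ 0.    0.02 -0.03] g 92.9 0.0
az 0.000 tx 0.052 ty -0.017 tz 1.038 (after turn)
```

View pics/lever1.png

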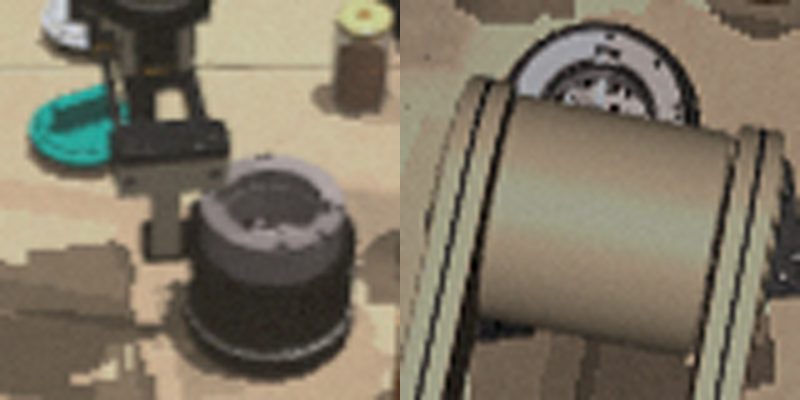

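The side crop shows the open gripper over the lever, clear of the bowl (finger at about (165,235) in the crop). I'll descend and close.

{"fn": "apply_moves", "kwargs": {"motion": [{"ax":0,"ay":0,"az":0,"tx":0.05,"ty":-0.02,"tz":0.4,"fingers":1},{"ax":0,"ay":0,"az":0,"tx":0,"ty":0,"tz":0.4,"fingers":1},{"ax":0,"ay":0,"az":0,"tx":0,"ty":0,"tz":0.2,"fingers":1},{"ax":0,"ay":0,"az":0,"tx":0,"ty":0,"tz":0,"fingers":-1},{"ax":0,"ay":0,"az":0,"tx":0,"ty":0,"tz":0,"fingers":-1}]}}

```text
t: 2.7
tcp_pos: [0.4907, -0.0444, 0.0989]
eef_rot: [0.0, 0.998, 0.066, 0.001]
wrist_force: [0.2, 0.1, 0.2]
gripper_width: 0.878
grasp_force: 0.0
```

{"fn": "apply_moves", "kwargs": {"motion": [{"ax":0,"ay":0,"az":0,"tx":0,"ty":0,"tz":0,"fingers":-1},{"ax":0,"ay":0,"az":0,"tx":0,"ty":0,"tz":0,"fingers":-1},{"ax":0,"ay":0,"az":0,"tx":0,"ty":0,"tz":0,"fingers":-1},{"ax":0,"ay":0,"az":0,"tx":0,"ty":0,"tz":0,"fingers":-1},{"ax":0,"ay":0,"az":0,"tx":0,"ty":0,"tz":0,"fingers":-1}]}}

```text
t: 3.2
tcp_pos: [0.49, -0.0441, 0.0978]
eef_rot: [0.0, 0.998, 0.066, 0.0]
wrist_force: [1.1, 0.7, 1.0]
gripper_width: 0.446
grasp_force: 0.0
```

```bash
python3 -c "
from h import *
go(.488,-.0439,.093,7.6)"
```

```text
t 3.20 pos [ 0.49   -0.0441  0.0978] th 7.61 tilt [ 0. -0.] q [-0.19 -0.05  1.93 -0.    1.25  1.24] F [1.1 0.7 1. ] M [ 0.01 -0.02  0.02] g 41.5 0.0
az 0.000 tx -0.039 ty -0.010 tz 0.095 (after turn)
```

{"fn": "apply_moves", "kwargs": {"motion": [{"ax":0,"ay":0,"az":0,"tx":0,"ty":0,"tz":0,"fingers":-1},{"ax":0,"ay":0,"az":0,"tx":0,"ty":0,"tz":0,"fingers":-1},{"ax":0,"ay":0,"az":0,"tx":0,"ty":0,"tz":0,"fingers":-1},{"ax":0,"ay":0,"az":0,"tx":0,"ty":0,"tz":0,"fingers":-1},{"ax":0,"ay":0,"az":0,"tx":0,"ty":0,"tz":0,"fingers":-1}]}}

```text
t: 3.7
tcp_pos: [0.4898, -0.0438, 0.0976]
eef_rot: [-0.0, 0.998, 0.067, -0.0]
wrist_force: [-0.9, 2.4, 1.4]
gripper_width: 0.126
grasp_force: 30.0
```

{"fn": "apply_moves", "kwargs": {"motion": [{"ax":0,"ay":0,"az":0,"tx":0,"ty":0,"tz":0,"fingers":-1},{"ax":0,"ay":0,"az":0.03,"tx":0.001,"ty":-0.047,"tz":0,"fingers":-1},{"ax":0,"ay":0,"az":0.05,"tx":0.002,"ty":-0.078,"tz":0,"fingers":-1},{"ax":0,"ay":0,"az":0.05,"tx":0.002,"ty":-0.078,"tz":0,"fingers":-1},{"ax":0,"ay":0,"az":0,"tx":0,"ty":0,"tz":0,"fingers":-1}]}}

```text
t: 4.2
tcp_pos: [0.489, -0.0335, 0.0976]
eef_rot: [-0.0, 1.0, 0.001, -0.0]
wrist_force: [-1.8, 3.7, 2.3]
gripper_width: 0.127
grasp_force: 30.0
```

```bash
cat >> h.py <<'E'
def lev():
    o=get_obs(); e=o["tcp_pos"][:2]-[.5673,-.0333]; a=np.degrees(np.arctan2(e[1],e[0]))%360
    print("lever r %.4f ang %.2f ring %.3f"%(np.hypot(*e),a,np.radians(205-a)))
E
python3 -c "
from h import *
go(.488,-.0439,.093,7.6);lev()"
```

```text
t 4.20 pos [ 0.489  -0.0335  0.0976] th 0.14 tilt [-0.001  0.001] q [-0.17 -0.05  1.94  0.    1.26  1.39] F [-1.8  3.7  2.3] M [0.72 0.37 0.2 ] g 11.8 30.0
az -0.130 tx -0.047 ty 0.205 tz 0.091 (after turn)
lever r 0.0783 ang 180.11 ring 0.434
```

{"fn": "apply_moves", "kwargs": {"motion": [{"ax":0,"ay":0,"az":0.06,"tx":0.003,"ty":-0.094,"tz":0,"fingers":-1},{"ax":0,"ay":0,"az":0.06,"tx":0.003,"ty":-0.094,"tz":0,"fingers":-1},{"ax":0,"ay":0,"az":0.06,"tx":0.003,"ty":-0.094,"tz":0,"fingers":-1},{"ax":0,"ay":0,"az":0.06,"tx":0.003,"ty":-0.094,"tz":0,"fingers":-1},{"ax":0,"ay":0,"az":0.06,"tx":0.003,"ty":-0.094,"tz":0,"fingers":-1}]}}

```text
t: 4.7
tcp_pos: [0.4921, -0.0107, 0.0976]
eef_rot: [0.0, 0.989, -0.148, -0.001]
wrist_force: [-4.7, 1.4, 3.9]
gripper_width: 0.13
grasp_force: 30.0
```

{"fn": "apply_moves", "kwargs": {"motion": [{"ax":0,"ay":0,"az":0.05,"tx":0.002,"ty":-0.078,"tz":0,"fingers":-1},{"ax":0,"ay":0,"az":0.05,"tx":0.002,"ty":-0.078,"tz":0,"fingers":-1},{"ax":0,"ay":0,"az":0.03,"tx":0.001,"ty":-0.047,"tz":0,"fingers":-1},{"ax":0,"ay":0,"az":0,"tx":0,"ty":0,"tz":0,"fingers":-1}]}}

```text
t: 5.1
tcp_pos: [0.4957, -0.0007, 0.0976]
eef_rot: [-0.0, 0.977, -0.211, -0.001]
wrist_force: [-5.3, 4.2, 4.4]
gripper_width: 0.128
grasp_force: 30.0
```

```bash
python3 -c "
from h import *
go(.488,-.0439,.093,-26.6);lev()"
```

```text
t 5.10 pos [ 0.4957 -0.0007  0.0976] th -24.42 tilt [-0.002  0.001] q [-0.11 -0.04  1.92  0.    1.26  1.89] F [-5.3  4.2  4.4] M [0.84 0.78 0.24] g 11.9 30.0
az 0.038 tx 0.248 ty 0.842 tz 0.092 (after turn)
lever r 0.0786 ang 155.49 ring 0.864
```

{"fn": "apply_moves", "kwargs": {"motion": [{"ax":0,"ay":0,"az":0.02,"tx":0,"ty":-0.032,"tz":0,"fingers":-1},{"ax":0,"ay":0,"az":0.02,"tx":0,"ty":-0.032,"tz":0,"fingers":-1},{"ax":0,"ay":0,"az":0.02,"tx":0,"ty":-0.032,"tz":0,"fingers":-1},{"ax":0,"ay":0,"az":0,"tx":0,"ty":0,"tz":0,"fingers":-1}]}}

```text
t: 5.5
tcp_pos: [0.4976, 0.0033, 0.0976]
eef_rot: [0.0, 0.971, -0.241, -0.001]
wrist_force: [-7.0, 2.8, 5.7]
gripper_width: 0.124
grasp_force: 30.0
```

```bash
python3 -c "
from h import *
go(.488,-.0439,.093,-26.6);lev()"
```

```text
t 5.50 pos [0.4976 0.0033 0.0976] th -27.83 tilt [-0.002  0.   ] q [-0.1  -0.03  1.92  0.    1.26  1.96] F [-7.   2.8  5.7] M [0.57 0.99 0.28] g 11.6 30.0
az -0.022 tx 0.250 ty 0.930 tz 0.091 (after turn)
lever r 0.0787 ang 152.31 ring 0.920
```

{"fn": "apply_moves", "kwargs": {"motion": [{"ax":0,"ay":0,"az":0.02,"tx":0,"ty":-0.032,"tz":0,"fingers":-1},{"ax":0,"ay":0,"az":0.02,"tx":0,"ty":-0.032,"tz":0,"fingers":-1},{"ax":0,"ay":0,"az":0,"tx":0,"ty":0,"tz":0,"fingers":-1}]}}

```text
t: 5.8
tcp_pos: [0.4979, 0.0034, 0.0975]
eef_rot: [0.003, 0.966, -0.26, -0.002]
wrist_force: [-15.0, -10.6, 10.7]
gripper_width: 0.129
grasp_force: 30.4
```

```bash
python3 -c "
from h import *
go(.488,-.0439,.093,-26.6);lev()"
```

```text
t 5.80 pos [0.4979 0.0034 0.0975] th -30.14 tilt [-0.005 -0.004] q [-0.09 -0.03  1.91 -0.    1.26  2.01] F [-15.  -10.6  10.7] M [-1.7   2.27  0.46] g 12.0 30.4
az -0.062 tx 0.247 ty 0.935 tz 0.089 (after turn)
lever r 0.0785 ang 152.11 ring 0.923
```

Ring stopped at its end stop (tangential force 16 N, no more motion; ring ≈0.9). Release and go up, turning toward the lid.

{"fn": "apply_moves", "kwargs": {"motion": [{"ax":0,"ay":0,"az":0,"tx":0,"ty":0,"tz":0,"fingers":1},{"ax":0,"ay":0,"az":0,"tx":0,"ty":0,"tz":0,"fingers":1},{"ax":0,"ay":0,"az":0,"tx":0,"ty":0,"tz":0,"fingers":1},{"ax":0,"ay":0,"az":0,"tx":0,"ty":0,"tz":0,"fingers":1},{"ax":0,"ay":0,"az":0,"tx":0,"ty":0,"tz":-0.4,"fingers":1}]}}

```text
t: 6.3
tcp_pos: [0.4979, 0.0061, 0.1151]
eef_rot: [0.0, 0.966, -0.26, -0.003]
wrist_force: [-0.4, 0.9, 0.2]
gripper_width: 0.514
grasp_force: 0.0
```

{"fn": "apply_moves", "kwargs": {"motion": [{"ax":0,"ay":0,"az":0,"tx":0,"ty":0,"tz":-0.7,"fingers":1},{"ax":0,"ay":0,"az":-0.14,"tx":0,"ty":0,"tz":-0.7,"fingers":1},{"ax":0,"ay":0,"az":-0.14,"tx":0,"ty":0,"tz":-0.2,"fingers":1},{"ax":0,"ay":0,"az":-0.14,"tx":0,"ty":0,"tz":0,"fingers":1},{"ax":0,"ay":0,"az":-0.14,"tx":0,"ty":0,"tz":0,"fingers":1}]}}

```text
t: 6.8
tcp_pos: [0.5006, 0.0059, 0.1986]
eef_rot: [0.0, 1.0, 0.02, 0.001]
wrist_force: [0.1, 0.2, -0.4]
gripper_width: 0.943
grasp_force: 0.0
```

{"fn": "apply_moves", "kwargs": {"motion": [{"ax":0,"ay":0,"az":-0.14,"tx":0,"ty":0,"tz":0,"fingers":1},{"ax":0,"ay":0,"az":-0.14,"tx":0,"ty":0,"tz":0,"fingers":1},{"ax":0,"ay":0,"az":-0.14,"tx":0,"ty":0,"tz":0,"fingers":1},{"ax":0,"ay":0,"az":-0.14,"tx":0,"ty":0,"tz":0,"fingers":1},{"ax":0,"ay":0,"az":-0.14,"tx":0,"ty":0,"tz":0,"fingers":1}]}}

```text
t: 7.3
tcp_pos: [0.5001, 0.0059, 0.1977]
eef_rot: [0.0, 0.932, 0.361, 0.0]
wrist_force: [-0.9, -0.1, -0.6]
gripper_width: 0.998
grasp_force: 0.0
```

```bash
python3 -c "
from h import *
go(.4364,.3103,.2,51)"
```

```text
t 7.30 pos [0.5001 0.0059 0.1977] th 42.35 tilt [0. 0.] q [-0.09 -0.12  1.81  0.    1.45  0.74] F [-0.9 -0.1 -0.6] M [-0.07 -0.    0.07] g 92.8 0.0
az -0.151 tx 3.929 ty -4.821 tz -0.047 (after turn)
```

{"fn": "apply_moves", "kwargs": {"motion": [{"ax":0,"ay":0,"az":-0.15,"tx":0,"ty":0,"tz":0,"fingers":1},{"ax":0,"ay":0,"az":0,"tx":0.3,"ty":-0.37,"tz":0,"fingers":1},{"ax":0,"ay":0,"az":0,"tx":0.55,"ty":-0.68,"tz":0,"fingers":1},{"ax":0,"ay":0,"az":0,"tx":0.55,"ty":-0.68,"tz":0,"fingers":1},{"ax":0,"ay":0,"az":0,"tx":0.55,"ty":-0.68,"tz":0,"fingers":1}]}}

```text
t: 7.8
tcp_pos: [0.4684, 0.1591, 0.1978]
eef_rot: [0.0, 0.904, 0.427, 0.0]
wrist_force: [0.0, 0.5, 0.5]
gripper_width: 0.999
grasp_force: 0.0
```

{"fn": "apply_moves", "kwargs": {"motion": [{"ax":0,"ay":0,"az":0,"tx":0.55,"ty":-0.68,"tz":0,"fingers":1},{"ax":0,"ay":0,"az":0,"tx":0.55,"ty":-0.68,"tz":0,"fingers":1},{"ax":0,"ay":0,"az":0,"tx":0.55,"ty":-0.68,"tz":0.3,"fingers":1},{"ax":0,"ay":0,"az":0,"tx":0.31,"ty":-0.35,"tz":0.5,"fingers":1},{"ax":0,"ay":0,"az":0,"tx":0,"ty":0,"tz":0.5,"fingers":1}]}}

```text
t: 8.3
tcp_pos: [0.4381, 0.3127, 0.1325]
eef_rot: [-0.001, 0.903, 0.429, 0.001]
wrist_force: [-0.0, -1.0, -0.7]
gripper_width: 1.0
grasp_force: 0.0
```

```bash
python3 - <<'E'
from h import *
go(.4364,.3103,.042,51)
s,d=get_image("side"); t,dt=get_image("top")
c=np.hstack([cv2.resize(s[160:260,240:340],(400,400),interpolation=cv2.INTER_CUBIC),cv2.resize(t[185:265,275:355],(400,400),interpolation=cv2.INTER_CUBIC)])
cv2.imwrite("pics/lid1.png",c)
cen=np.array([.5673,-.0333]); yy,xx=np.mgrid[190:265,270:345]; pp=np.c_[xx.ravel(),yy.ravel()]; W=depthpt("top",pp,dt); r=np.hypot(*(W[:,:2]-cen).T)
k=(W[:,2]>.095)&(W[:,2]<.115)&(r>.064)&(r<.095); w=plane("top",pp[k],.107)[:,:2]; e=w.mean(0)-cen; a=np.degrees(np.arctan2(e[1],e[0]))%360;print(k.sum(),a,np.radians(205-a))
E
```

```text
t 8.30 pos [0.4381 0.3127 0.1325] th 50.82 tilt [0.001 0.002] q [0.52 0.04 1.78 0.   1.32 1.21] F [-0.  -1.  -0.7] M [-0.07 -0.05  0.03] g 93.0 0.0
az -0.003 tx -0.060 ty 0.004 tz 1.810 (after turn)
44 153.49419641642535 0.8989458564188719
```

View pics/lid1.png

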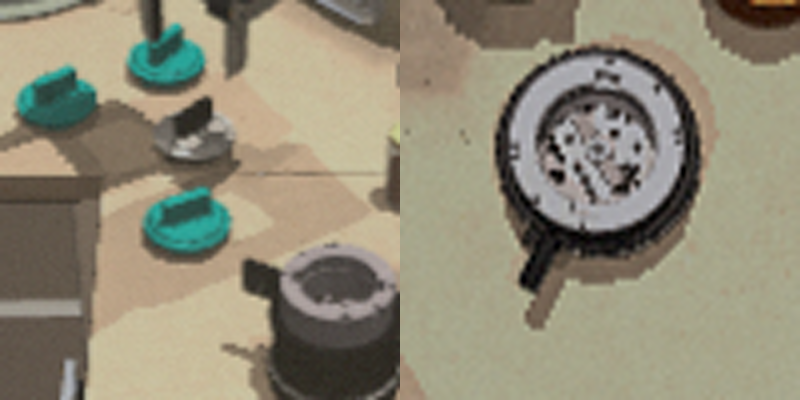

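The picture shows the lever turned home (measured 0.90 rad), and the lid under the gripper at crop (195,130). I'll descend and grip.

{"fn": "apply_moves", "kwargs": {"motion": [{"ax":0,"ay":0,"az":0,"tx":-0.04,"ty":0,"tz":0.5,"fingers":1},{"ax":0,"ay":0,"az":0,"tx":0,"ty":0,"tz":0.5,"fingers":1},{"ax":0,"ay":0,"az":0,"tx":0,"ty":0,"tz":0.45,"fingers":1},{"ax":0,"ay":0,"az":0,"tx":0,"ty":0,"tz":0.2,"fingers":0},{"ax":0,"ay":0,"az":0,"tx":0,"ty":0,"tz":0.07,"fingers":-1}]}}

```text
t: 8.9
tcp_pos: [0.4374, 0.3072, 0.0465]
eef_rot: [0.0, 0.904, 0.427, -0.0]
wrist_force: [1.0, -0.6, 1.2]
gripper_width: 0.876
grasp_force: 0.0
```

```bash
python3 -c "
from h import *
go(.4364,.3103,.044,51)"
```

```text
t 8.90 pos [0.4374 0.3072 0.0465] th 50.54 tilt [-0.001 -0.   ] q [ 0.52  0.14  1.85 -0.    1.16  1.2 ] F [ 1.  -0.6  1.2] M [-0.01 -0.07 -0.02] g 81.5 0.0
az -0.008 tx 0.036 ty -0.055 tz 0.050 (after turn)
```

{"fn": "apply_moves", "kwargs": {"motion": [{"ax":0,"ay":0,"az":-0.008,"tx":0.04,"ty":-0.055,"tz":0.03,"fingers":-1},{"ax":0,"ay":0,"az":0,"tx":0,"ty":0,"tz":0,"fingers":-1},{"ax":0,"ay":0,"az":0,"tx":0,"ty":0,"tz":0,"fingers":-1},{"ax":0,"ay":0,"az":0,"tx":0,"ty":0,"tz":0,"fingers":-1},{"ax":0,"ay":0,"az":0,"tx":0,"ty":0,"tz":0,"fingers":-1}]}}

```text
t: 9.4
tcp_pos: [0.4369, 0.3112, 0.0457]
eef_rot: [-0.0, 0.902, 0.431, 0.0]
wrist_force: [-0.9, -0.3, 0.9]
gripper_width: 0.451
grasp_force: 0.0
```

{"fn": "apply_moves", "kwargs": {"motion": [{"ax":0,"ay":0,"az":0,"tx":0,"ty":0,"tz":0,"fingers":-1},{"ax":0,"ay":0,"az":0,"tx":0,"ty":0,"tz":0,"fingers":-1},{"ax":0,"ay":0,"az":0,"tx":0,"ty":0,"tz":0,"fingers":-1},{"ax":0,"ay":0,"az":0,"tx":0,"ty":0,"tz":0,"fingers":-1},{"ax":0,"ay":0,"az":0,"tx":0,"ty":0,"tz":0,"fingers":-1}]}}

```text
t: 9.9
tcp_pos: [0.4364, 0.311, 0.0451]
eef_rot: [-0.0, 0.902, 0.431, -0.0]
wrist_force: [-1.3, -0.3, 0.5]
gripper_width: 0.147
grasp_force: 30.0
```

```bash
python3 -c "
from h import *
go(.4364,.3103,.044,51)"
```

```text
t 9.90 pos [0.4364 0.311  0.0451] th 51.04 tilt [-0. -0.] q [0.52 0.14 1.84 0.   1.16 1.2 ] F [-1.3 -0.3  0.5] M [-0.01  0.18  0.02] g 13.7 30.0
az 0.001 tx -0.011 ty 0.009 tz 0.022 (after turn)
```

{"fn": "apply_moves", "kwargs": {"motion": [{"ax":0,"ay":0,"az":0,"tx":0,"ty":0,"tz":-0.3,"fingers":-1},{"ax":0,"ay":0,"az":0,"tx":0,"ty":0,"tz":-0.7,"fingers":-1},{"ax":0,"ay":0,"az":0,"tx":0,"ty":0,"tz":-0.8,"fingers":-1},{"ax":0,"ay":0,"az":0.1,"tx":0,"ty":0,"tz":-0.8,"fingers":-1},{"ax":0,"ay":0,"az":0.13,"tx":0,"ty":0,"tz":-0.5,"fingers":-1}]}}

```text
t: 10.4
tcp_pos: [0.4377, 0.3115, 0.205]
eef_rot: [-0.0, 0.947, 0.322, 0.002]
wrist_force: [0.6, 0.3, -1.4]
gripper_width: 0.147
grasp_force: 30.0
```

{"fn": "apply_moves", "kwargs": {"motion": [{"ax":0,"ay":0,"az":0.14,"tx":0,"ty":0,"tz":0,"fingers":-1},{"ax":0,"ay":0,"az":0.14,"tx":0,"ty":0,"tz":0,"fingers":-1},{"ax":0,"ay":0,"az":0.14,"tx":0,"ty":0,"tz":0,"fingers":-1},{"ax":0,"ay":0,"az":0.14,"tx":0,"ty":0,"tz":0,"fingers":-1},{"ax":0,"ay":0,"az":0.14,"tx":0,"ty":0,"tz":0,"fingers":-1}]}}

```text
t: 10.9
tcp_pos: [0.4366, 0.3109, 0.2012]
eef_rot: [-0.0, 1.0, -0.023, 0.0]
wrist_force: [0.3, 0.0, -1.5]
gripper_width: 0.148
grasp_force: 30.0
```

```bash
python3 -c "
from h import *
go(.5673,-.0333,.2,-10)"
```

```text
t 10.90 pos [0.4366 0.3109 0.2012] th -2.58 tilt [0.001 0.   ] q [ 0.52 -0.02  1.71 -0.    1.45  2.14] F [ 0.3  0.  -1.5] M [0.02 0.02 0.  ] g 13.7 30.0
az 0.130 tx 3.769 ty 6.326 tz 0.024 (after turn)
```

{"fn": "apply_moves", "kwargs": {"motion": [{"ax":0,"ay":0,"az":0.13,"tx":0,"ty":0,"tz":0,"fingers":-1},{"ax":0,"ay":0,"az":0,"tx":0.27,"ty":0.45,"tz":0,"fingers":-1},{"ax":0,"ay":0,"az":0,"tx":0.45,"ty":0.76,"tz":0,"fingers":-1},{"ax":0,"ay":0,"az":0,"tx":0.45,"ty":0.76,"tz":0,"fingers":-1},{"ax":0,"ay":0,"az":0,"tx":0.45,"ty":0.76,"tz":0,"fingers":-1}]}}

```text
t: 11.4
tcp_pos: [0.4938, 0.1614, 0.2013]
eef_rot: [-0.0, 0.996, -0.084, 0.001]
wrist_force: [0.2, -0.1, -2.4]
gripper_width: 0.148
grasp_force: 30.0
```

{"fn": "apply_moves", "kwargs": {"motion": [{"ax":0,"ay":0,"az":0,"tx":0.45,"ty":0.76,"tz":0,"fingers":-1},{"ax":0,"ay":0,"az":0,"tx":0.45,"ty":0.76,"tz":0,"fingers":-1},{"ax":0,"ay":0,"az":0,"tx":0.45,"ty":0.76,"tz":0,"fingers":-1},{"ax":0,"ay":0,"az":0,"tx":0.45,"ty":0.76,"tz":0,"fingers":-1},{"ax":0,"ay":0,"az":0,"tx":0.35,"ty":0.56,"tz":0,"fingers":-1}]}}

```text
t: 11.9
tcp_pos: [0.5696, -0.0355, 0.2014]
eef_rot: [0.0, 0.996, -0.085, 0.001]
wrist_force: [0.6, 1.0, -1.5]
gripper_width: 0.148
grasp_force: 30.0
```

{"fn": "apply_moves", "kwargs": {"motion": [{"ax":0,"ay":0,"az":0,"tx":0,"ty":0,"tz":0,"fingers":-1},{"ax":0,"ay":0,"az":0,"tx":0,"ty":0,"tz":0,"fingers":-1}]}}

```text
t: 12.1
tcp_pos: [0.5691, -0.0333, 0.2007]
eef_rot: [-0.0, 0.996, -0.085, 0.0]
wrist_force: [-0.1, -0.2, -1.1]
gripper_width: 0.15
grasp_force: 30.0
```

```bash
python3 - <<'E'
from h import *
go(.5673,-.0333,.2,-10)
s,d=get_image("side"); t,dt=get_image("top"); np.save("s1.npy",d)
cv2.imwrite("pics/s1.png",s); cv2.imwrite("pics/t1.png",t)
c=np.hstack([cv2.resize(s[170:250,285:365],(400,400),interpolation=cv2.INTER_CUBIC),cv2.resize(t[165:245,275:355],(400,400),interpolation=cv2.INTER_CUBIC)])
cv2.imwrite("pics/hold1.png",c)
o=get_obs()["tcp_pos"]; print(proj("side",[o-[0,0,.0261]]),proj("top",[o-[0,0,.0261]]))
E
```

```text
t 12.10 pos [ 0.5691 -0.0333  0.2007] th -9.80 tilt [0. 0.] q [-0.15  0.07  1.62  0.    1.45  1.59] F [-0.1 -0.2 -1.1] M [ 0.07  0.03 -0.04] g 13.9 30.0
az 0.003 tx -0.035 ty 0.006 tz 0.014 (after turn)
[[324.7609721  216.50532083]] [[312.74801263 210.71391946]]
```

View pics/hold1.png

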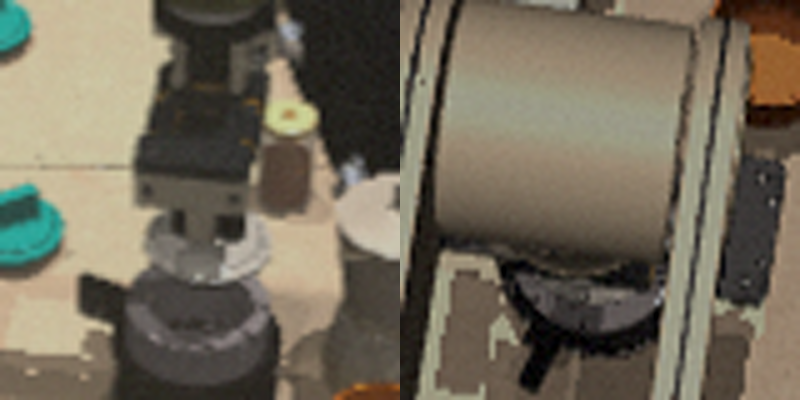

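The picture shows the lid held level just above the bowl (flange 146–270, rim 127–275 in the side crop). I'll measure the lid's centre against the rim by the same method.

```bash
python3 - <<'E'
from h import *
S=cv2.imread("pics/s1.png"); d=np.load("s1.npy"); d0=np.load("side0.npy")
yy,xx=np.mgrid[170:260,285:365]; pp=np.c_[xx.ravel(),yy.ravel()]
def circ(W,k,nm,rad,px):
    # extremes along image row direction: per-row left/right edge
    from scipy.optimize import least_squares
    P=W[k]; h=cv2.convexHull(P[:,:2].astype(np.float32)).reshape(-1,2)
    f=least_squares(lambda c:np.hypot(h[:,0]-c[0],h[:,1]-c[1])-rad,h.mean(0),loss="soft_l1",f_scale=.002)
    print(nm,k.sum(),"z",np.median(P[:,2]).round(4),"c",f.x.round(4),"rms",np.sqrt(np.mean(f.fun**2)).round(4),"xext",P[:,0].min().round(4),P[:,0].max().round(4),((P[:,0].min()+P[:,0].max())/2).round(4))
W=depthpt("side",pp,d); W0=depthpt("side",pp,d0); tc=get_obs()["tcp_pos"]
g=lambda A,c,lo,hi,R:(A[:,2]>lo)&(A[:,2]<hi)&(np.hypot(A[:,0]-c[0],A[:,1]-c[1])<R)
circ(W0,g(W0,(.567,-.033),.112,.123,.06),"rim0",.05,pp)
circ(W,g(W,(.567,-.033),.112,.123,.06),"rim1",.05,pp)
circ(W,g(W,tc,.162,.181,.06),"flange",.043,pp)
# width by rows in side view
for z in(.1545,.1595,.165,.17,.1745,.18): 
    k=g(W,tc,z-.0025,z+.0025,.06); print(z,k.sum(), W[k][:,0].min().round(4) if k.any() else 0, W[k][:,0].max().round(4) if k.any() else 0)
# lid visible original in side view, and bar offset vs flange
c0=(.4365,.3105); yy,xx=np.mgrid[170:215,260:320]; p2=np.c_[xx.ravel(),yy.ravel()]; A=depthpt("side",p2,d0)
circ(A,g(A,c0,.012,.026,.06),"flange0",.043,p2)
t0=np.load("top0.npy"); yy,xx=np.mgrid[240:285,180:225]; p3=np.c_[xx.ravel(),yy.ravel()]; A=depthpt("top",p3,t0)
circ(A,g(A,c0,.012,.03,.06),"flange0top",.043,p3)
E
```

```text
rim0 264 z 0.116 c [ 0.5668 -0.0359] rms 0.0015 xext 0.5193 0.6168 0.568
rim1 194 z 0.116 c [ 0.5673 -0.0362] rms 0.001 xext 0.5193 0.6168 0.5681
flange 228 z 0.1751 c [ 0.5726 -0.0381] rms 0.0009 xext 0.532 0.6141 0.5731
0.1545 3 0.5524 0.5657
0.1595 6 0.5686 0.592
0.165 1 0.5981 0.5981
0.17 50 0.5321 0.6141
0.1745 126 0.532 0.613
0.18 57 0.5385 0.6055
flange0 153 z 0.0196 c [0.4364 0.3116] rms 0.0016 xext 0.3949 0.478 0.4365
flange0top 525 z 0.0213 c [0.436 0.314] rms 0.0008 xext 0.3951 0.4777 0.4364
```

{"fn": "apply_moves", "kwargs": {"motion": [{"ax":0,"ay":0,"az":0.003,"tx":-0.1,"ty":-0.01,"tz":0.2,"fingers":-1},{"ax":0,"ay":0,"az":0,"tx":0,"ty":0,"tz":0.2,"fingers":-1},{"ax":0,"ay":0,"az":0,"tx":0,"ty":0,"tz":0.1,"fingers":-1},{"ax":0,"ay":0,"az":0,"tx":0,"ty":0,"tz":0,"fingers":-1},{"ax":0,"ay":0,"az":0,"tx":0,"ty":0,"tz":0,"fingers":-1}]}}

```text
t: 12.7
tcp_pos: [0.564, -0.0312, 0.1748]
eef_rot: [-0.0, 0.996, -0.086, -0.0]
wrist_force: [0.7, -0.5, -1.1]
gripper_width: 0.144
grasp_force: 30.0
```

```bash
cat > m.py <<'E'
from h import *
from scipy.optimize import least_squares
def circ(W,c,lo,hi,R,rad,nm):
    k=(W[:,2]>lo)&(W[:,2]<hi)&(np.hypot(W[:,0]-c[0],W[:,1]-c[1])<R); P=W[k]; h=cv2.convexHull(P[:,:2].astype(np.float32)).reshape(-1,2)
    f=least_squares(lambda c:np.hypot(h[:,0]-c[0],h[:,1]-c[1])-rad,h.mean(0),loss="soft_l1",f_scale=.002)
    print(nm,k.sum(),"z",np.median(P[:,2]).round(4),"c",f.x.round(4),"xmid",((P[:,0].min()+P[:,0].max())/2).round(4),"xw",np.ptp(P[:,0]).round(4))
go(.5673,-.0333,.149,-10)
yy,xx=np.mgrid[170:260,285:365]; pp=np.c_[xx.ravel(),yy.ravel()]; tc=get_obs()["tcp_pos"]; zf=tc[2]-.0261
for i in range(2):
    s,d=get_image("side"); W=depthpt("side",pp,d); circ(W,tc,zf-.008,zf+.005,.06,.043,"flange")
cv2.imwrite("pics/m_%d.png"%int(tc[2]*1e4),s)
E
python3 m.py
```

```text
t 12.70 pos [ 0.564  -0.0312  0.1748] th -9.85 tilt [-0.001  0.   ] q [-0.15  0.07  1.66 -0.    1.4   1.6 ] F [ 0.7 -0.5 -1.1] M [-0.01 -0.01  0.03] g 13.4 30.0
az 0.003 tx 0.072 ty 0.030 tz 0.517 (after turn)
flange 218 z 0.1492 c [ 0.5666 -0.0352] xmid 0.5673 xw 0.0827
flange 206 z 0.1488 c [ 0.5675 -0.0358] xmid 0.5671 xw 0.0825
```

{"fn": "apply_moves", "kwargs": {"motion": [{"ax":0,"ay":0,"az":0.004,"tx":0.01,"ty":0.01,"tz":0.12,"fingers":-1},{"ax":0,"ay":0,"az":0,"tx":0,"ty":0,"tz":0.1,"fingers":-1},{"ax":0,"ay":0,"az":0,"tx":0,"ty":0,"tz":0.06,"fingers":-1},{"ax":0,"ay":0,"az":0,"tx":0,"ty":0,"tz":0.06,"fingers":-1},{"ax":0,"ay":0,"az":0,"tx":0,"ty":0,"tz":0,"fingers":-1}]}}

```text
t: 13.3
tcp_pos: [0.5643, -0.032, 0.1574]
eef_rot: [-0.0, 0.996, -0.088, -0.001]
wrist_force: [-0.0, -0.5, -2.0]
gripper_width: 0.149
grasp_force: 30.0
```

```bash
python3 -c "
from h import *
go(.5673,-.0333,.149,-10)"
```

```text
t 13.30 pos [ 0.5643 -0.032   0.1574] th -10.10 tilt [-0.001  0.   ] q [-0.15  0.09  1.68  0.    1.37  1.6 ] F [-0.  -0.5 -2. ] M [ 0.08  0.05 -0.  ] g 13.9 30.0
az -0.002 tx 0.065 ty 0.015 tz 0.168 (after turn)
```

Lugs are already below the rim with no contact force. Continuing down.

{"fn": "apply_moves", "kwargs": {"motion": [{"ax":0,"ay":0,"az":0,"tx":0,"ty":0,"tz":0.06,"fingers":-1},{"ax":0,"ay":0,"az":0,"tx":0,"ty":0,"tz":0.05,"fingers":-1},{"ax":0,"ay":0,"az":0,"tx":0,"ty":0,"tz":0.04,"fingers":-1},{"ax":0,"ay":0,"az":0,"tx":0,"ty":0,"tz":0,"fingers":-1}]}}

```text
t: 13.7
tcp_pos: [0.5644, -0.0319, 0.1502]
eef_rot: [-0.0, 0.996, -0.088, -0.0]
wrist_force: [0.5, -0.6, -1.2]
gripper_width: 0.15
grasp_force: 30.0
```

```bash
python3 m.py
```

```text
t 13.70 pos [ 0.5644 -0.0319  0.1502] th -10.09 tilt [-0.001  0.   ] q [-0.15  0.1   1.69  0.    1.36  1.6 ] F [ 0.5 -0.6 -1.2] M [ 0.09 -0.01 -0.01] g 13.9 30.0
az -0.002 tx 0.062 ty 0.017 tz 0.024 (after turn)
flange 264 z 0.1234 c [ 0.5711 -0.0404] xmid 0.5677 xw 0.0969
flange 266 z 0.1231 c [ 0.5669 -0.0429] xmid 0.5676 xw 0.0963
```

{"fn": "apply_moves", "kwargs": {"motion": [{"ax":0,"ay":0,"az":0,"tx":0,"ty":0,"tz":0.02,"fingers":-1},{"ax":0,"ay":0,"az":0,"tx":0,"ty":0,"tz":0.015,"fingers":-1},{"ax":0,"ay":0,"az":0,"tx":0,"ty":0,"tz":0,"fingers":-1},{"ax":0,"ay":0,"az":0,"tx":0,"ty":0,"tz":0,"fingers":-1}]}}

```text
t: 14.2
tcp_pos: [0.5648, -0.032, 0.1491]
eef_rot: [0.0, 0.996, -0.088, 0.0]
wrist_force: [0.1, -0.6, 1.0]
gripper_width: 0.149
grasp_force: 30.0
```

```bash
python3 -c "
from h import *
go(.5644,-.0319,.149,-10)"
```

```text
t 14.20 pos [ 0.5648 -0.032   0.1491] th -10.10 tilt [ 0. -0.] q [-0.15  0.1   1.69  0.    1.36  1.6 ] F [ 0.1 -0.6  1. ] M [0.03 0.01 0.02] g 13.8 30.0
az -0.002 tx -0.009 ty -0.001 tz 0.002 (after turn)
```

{"fn": "apply_moves", "kwargs": {"motion": [{"ax":0,"ay":0,"az":0.05,"tx":0,"ty":-0.003,"tz":0.005,"fingers":-1},{"ax":0,"ay":0,"az":0.07,"tx":0,"ty":-0.004,"tz":0,"fingers":-1},{"ax":0,"ay":0,"az":0.08,"tx":0,"ty":-0.005,"tz":0,"fingers":-1},{"ax":0,"ay":0,"az":0.08,"tx":0,"ty":-0.005,"tz":0,"fingers":-1},{"ax":0,"ay":0,"az":0,"tx":0,"ty":0,"tz":0,"fingers":-1}]}}

```text
t: 14.7
tcp_pos: [0.5652, -0.0313, 0.1491]
eef_rot: [0.0, 0.974, -0.227, 0.0]
wrist_force: [-0.6, -0.6, 2.9]
gripper_width: 0.15
grasp_force: 30.0
```

```bash
python3 -c "
from h import *
go(.5644,-.0319,.149,-47.5)"
```

```text
t 14.70 pos [ 0.5652 -0.0313  0.1491] th -26.21 tilt [ 0.001 -0.   ] q [-0.15  0.1   1.69 -0.    1.36  1.88] F [-0.6 -0.6  2.9] M [0.01 0.1  0.05] g 13.9 30.0
az 0.372 tx -0.001 ty 0.020 tz 0.002 (after turn)
```

{"fn": "apply_moves", "kwargs": {"motion": [{"ax":0,"ay":0,"az":0.08,"tx":0,"ty":-0.005,"tz":0,"fingers":-1},{"ax":0,"ay":0,"az":0.08,"tx":0,"ty":-0.005,"tz":0,"fingers":-1},{"ax":0,"ay":0,"az":0.08,"tx":0,"ty":-0.005,"tz":0,"fingers":-1},{"ax":0,"ay":0,"az":0.07,"tx":0,"ty":-0.005,"tz":0,"fingers":-1},{"ax":0,"ay":0,"az":0.04,"tx":0,"ty":-0.003,"tz":0,"fingers":-1}]}}

```text
t: 15.2
tcp_pos: [0.5657, -0.0305, 0.1491]
eef_rot: [0.0, 0.92, -0.392, 0.0]
wrist_force: [-1.1, -1.0, 2.8]
gripper_width: 0.145
grasp_force: 30.0
```

{"fn": "apply_moves", "kwargs": {"motion": [{"ax":0,"ay":0,"az":0.02,"tx":0,"ty":0,"tz":0,"fingers":-1},{"ax":0,"ay":0,"az":0,"tx":0,"ty":0,"tz":0,"fingers":-1},{"ax":0,"ay":0,"az":0,"tx":0,"ty":0,"tz":0,"fingers":-1}]}}

```text
t: 15.5
tcp_pos: [0.5658, -0.0305, 0.1491]
eef_rot: [0.0, 0.916, -0.401, 0.0]
wrist_force: [-1.7, -1.7, 5.3]
gripper_width: 0.147
grasp_force: 30.0
```

```bash
python3 - <<'E'
from h import *
go(.5644,-.0319,.149,-47.6)
s,d=get_image("side"); t,dt=get_image("top")
c=np.hstack([cv2.resize(s[195:265,290:360],(400,400),interpolation=cv2.INTER_CUBIC),cv2.resize(t[180:250,280:350],(400,400),interpolation=cv2.INTER_CUBIC)])
cv2.imwrite("pics/end.png",c)
C=np.array([.5673,-.0333])
# expected picture places of pointer (r 40, z .123) and rib (r 47, z .118) for various angles
for a in(-47.6,132.4,-10,170,-85,95): 
    u=np.array([np.cos(np.radians(a)),np.sin(np.radians(a))])
    for r,z in((.034,.123),(.047,.118)): 
        p=proj("side",[[*(C+r*u),z]])[0]; print(a,r,((p-[290,195]+.5)*400/70).round(0),end="  ")
    print()
E
```

```text
t 15.50 pos [ 0.5658 -0.0305  0.1491] th -47.24 tilt [ 0.001 -0.   ] q [-0.14  0.1   1.69 -0.    1.36  2.25] F [-1.7 -1.7  5.3] M [-0.2   0.27  0.23] g 13.6 30.0
az 0.006 tx 0.003 ty 0.039 tz 0.002 (after turn)
-47.6 0.034 [237. 221.]  -47.6 0.047 [252. 238.]  
132.4 0.034 [157. 166.]  132.4 0.047 [142. 162.]  
-10 0.034 [253. 199.]  -10 0.047 [274. 208.]  
170 0.034 [140. 187.]  170 0.047 [119. 191.]  
-85 0.034 [204. 231.]  -85 0.047 [207. 252.]  
95 0.034 [189. 157.]  95 0.047 [186. 149.]
```

View pics/end.png

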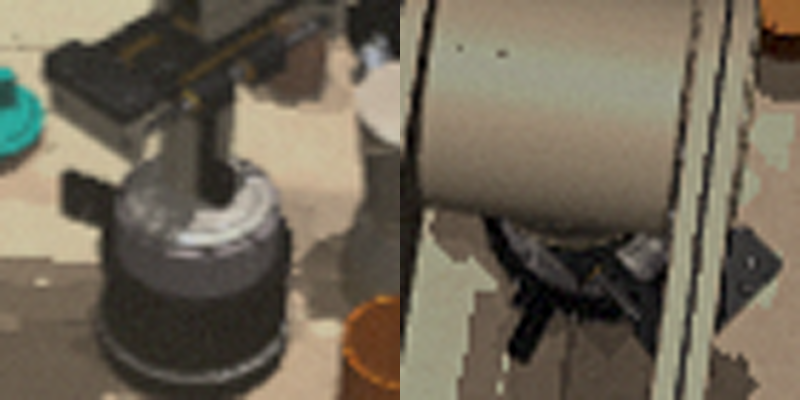

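The lid is seated flush and gripped at 37.1° from the notches. The moment of 0.23 N m fits the spring plus friction, and the lever is still home at crop (530,330). A tiny trim, then hand in.

{"fn": "apply_moves", "kwargs": {"motion": [{"ax":0,"ay":0,"az":0.006,"tx":0,"ty":0,"tz":0,"fingers":-1},{"ax":0,"ay":0,"az":0,"tx":0,"ty":0,"tz":0,"fingers":-1},{"ax":0,"ay":0,"az":0,"tx":0,"ty":0,"tz":0,"fingers":-1},{"ax":0,"ay":0,"az":0,"tx":0,"ty":0,"tz":0,"fingers":-1},{"ax":0,"ay":0,"az":0,"tx":0,"ty":0,"tz":0,"fingers":-1}]}}

```text
t: 16.1
tcp_pos: [0.5658, -0.0304, 0.1491]
eef_rot: [0.0, 0.915, -0.404, 0.0]
wrist_force: [-1.9, -1.5, 4.6]
gripper_width: 0.147
grasp_force: 30.1
```

```bash
python3 -c "
from h import *
go(.5644,-.0319,.149,-47.6)
print(job_done())"
```

```text
t 16.10 pos [ 0.5658 -0.0304  0.1491] th -47.60 tilt [ 0.001 -0.   ] q [-0.14  0.1   1.69 -0.    1.36  2.26] F [-1.9 -1.5  4.6] M [-0.25  0.25  0.27] g 13.7 30.1
az 0.000 tx 0.003 ty 0.040 tz 0.002 (after turn)
the job is handed in; nothing more can be done
None
```

Handed in at 16.1 s: the clamp ring is turned home (measured 0.90 rad), and the lid is seated and held by the gripper 37.5° clockwise of the notches, at the pulse position; no verdict was returned.

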